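# Rack the forming mandrels and chock the thick one

## Robot

A 6-joint arm with a two-finger parallel gripper is mounted at the origin on the work surface. World frame = base frame: x ahead of the robot, y to its left, z up, the work surface at z = 0. Lengths are in mm, angles in rad, forces in N, time in s.
With the tool pointing down it reaches from about 275 to 750 mm from the base axis. Payload 10.2 kg.
Tool frame: the origin (TCP) lies at the very end of the fingers, on their centre line; the grasp point (between the pads) lies 19 mm behind it; z points along the fingers, y is the line along which they close (so a half turn about z gives the same grasp; the last joint's range is limited). The gripper opens to 85 mm and grips with 20 to 120 N. Pads are 22 mm wide; open, the fingers measure 114 mm over their backs; the gripper's body (76 mm by 85 mm) begins 54 mm behind the grasp point. The pads swing forward as they close: fully open they stand 13 mm farther back than shut.
Start: joints at [0.891, 0.313, 1.498, -0, 1.331, -0.223], TCP at [231.579, 471.171, 231.294] pointing down, gripper open.
Joint ranges: [-2.94, 2.94], [-0.97, 2.17], [0.19, 2.56], [-1.23, 4.37], [0.02, 3.11], [-2.88, 2.88]. Speed limits (rad/s): [2.39, 2.39, 3.01, 3.14, 3.14, 3.14].

## Interface

Orientations are given as a unit quaternion [w, x, y, z].
In Python, from rig import * gives the robot as it stands. The module is installed in compiled form; this text tells all that it offers.
- The arm moves only by the shell command python3 -m crank 'ROWS' [FORCE]. ROWS is JSON, a list that holds one entry, the list of rows, each a list of 7 numbers: the shift along the tool's x, y, z in units of 25 mm (1.0 is 25 mm), then the turn, a rotation vector about the tool's x, y, z in units of 8 degrees (1.0 is 8 degrees), then the finger opening in mm, from 0 to 85.4. A call has exactly 8 rows; each row shifts and turns the commanded pose from where the row before left it, along the tool's axes as they then stand; what a row does not reach is not made up. A row lasts 1/10 s, in which the tool goes at most 50 mm and 8.59 degrees, less where a joint would pass 70% of its speed; a pose out of reach is approached as far as the arm can. A call is refused whole if a number of a shift passes 1 or a number of a turn 1, either way. A call with a gripper value outside its range is refused whole. The fingers move at their own pace and stop on an object; FORCE is the grip in N (left out, the last holds). Time passes only in rows, so rows that do not move let the fingers close, or fill a call up. It gives the time, the measured TCP pose, the force, the opening and the grip force at its end, in the units of the state.
- sense(): the state, without advancing time (a new reading comes with each control period).
- capture(name): name is "scene" or "top" or "wrist"; returns the picture (420x560x3 uint8, blue, green, red); there is no depth.
- camera_model(name): a dict with "fx", "fy", "cx", "cy" (pixels), "k1" (the pictures are not rectified: a ray, as slopes to the right and down, at radius r is drawn at 1 + k1 r^2 times it, then the intrinsics apply), "world_from_camera" (4x4, takes a point from camera to world coordinates); the wrist camera has in their place "T_tool_cam" (4x4, takes a point from camera to tool coordinates, whose origin is the TCP and whose axes are the flange's). Camera axes: x right, y up, looking along -z (the intrinsics and any distortion apply to the point x, -y, -z); pixel columns grow to the right and rows downward; lengths in mm; the calibration is good to about 2 mm. A picture is of the moment at which its call begins: read the wrist's pose just before it. camera_model takes no time and is no camera call.
- finish_job(): hands the job in; it is judged then, once.
The state is a dict: "time_s": time; "joints": joint angles; "dq": joint speeds; "tau": joint torques, N m; "eef_pos": TCP position; "ee_rot": TCP orientation; "force": force on the tool from outside, world axes, zero at the start; "wrist_torque": the same for the moment, N m; "grip_width": opening from 0.0 (shut) to 1.0 (fully open); "grip_force": force on a finger pad.
Only numpy, scipy, OpenCV 4.12 (cv2) and the standard library are available. Lean on these libraries where they do the work, as an engineer would, in place of code of your own. Each camera call takes 0.05 s, during which the arm holds its last target. There are 200 camera calls.

## Task

Put the three round forming mandrels away, each lying centred lengthways on the wooden cradle of its own size: thin on small, middle on middle, thick on large. After the thick one has been laid against the stops of its open-sided cradle, stand the wooden chock, fin up and square to the bar, on that cradle's ramp close against the middle of the bar so that it cannot roll out. Lay everything down gently, do not drop it, and leave the hammer, the jar and the steel block where they are.

Things in the scene. Friction and masses are not known exactly. Their poses are not given: they have to be found in the camera images.
- thin_mandrel: the thinnest and shortest of three loose, plain round solid aluminium bars (forming mandrels): 16 mm diameter, 90 mm long, about 50 g. Lies on the bench and can roll. Origin at its centre, on its axis; its own y axis runs along the bar, its x and z turn as it rolls. Goes on small_cradle.
- middle_mandrel: the middle-sized round aluminium bar: 25 mm diameter, 120 mm long, about 160 g. Lies on the bench and can roll. Origin at its centre, on its axis; y along the bar. Goes on middle_cradle.
- thick_mandrel: the thickest and longest round aluminium bar: 36 mm diameter, 150 mm long, about 410 g. Lies on the bench and can roll. Origin at its centre, on its axis; y along the bar. Goes on large_cradle.
- chock: loose wooden block 36 (x) by 40 (y) by 24 mm high, 60 g, with a grip fin on top, 30 (x) by 16 mm (y), reaching 52 mm above the underside. Origin: underside centre, z up; stands fin up. Pinch the fin along y. In place on large_cradle's ramp, touching the bar with a 40 mm wide side, its origin is at x +38, y 0, z 26 mm in large_cradle's frame, its y along the bar (either way round).
- small_cradle: smallest brown wooden cradle, fixed: board 56 (x) by 94 mm (y), 8 mm thick, with two V supports (14 mm thick, centred 37 mm either side of the middle along y, 37 mm high; V 45 degree flanks, 28 mm mouth), 60 mm finger gap between them. Origin: underside centre, z up; the bar lies along y. Seated, the bar's axis is over the origin, 34 mm above the bench.
- middle_cradle: middle-sized brown wooden cradle, fixed: board 70 (x) by 124 mm (y), 8 mm thick, with two V supports (14 mm thick, centred 50 mm either side of the middle along y, 43 mm high; V 45 degree flanks, 41 mm mouth), 86 mm finger gap between them. Origin: underside centre, z up; the bar lies along y. Seated, the bar's axis is over the origin, 40 mm above the bench.
- large_cradle: largest brown wooden cradle, fixed, 120 (x, -38 to +82) by 154 mm (y). Two 45 degree stops on the -x side, 41 mm high, 92 mm finger gap between; on the +x side (faces away from the robot) only a ramp rising 0.1 rad outwards, 22 mm high under the bar. Origin on the bench under the seated bar's axis, which lies along y, 40 mm up. Let go just up the ramp, the bar rolls back to the stops.
- hammer: a bystander: hammer lying loose on the bench, 240 mm long, beyond the work. Leave it alone. Origin: underside near its middle.
- jar: a bystander: closed amber jar, 60 mm diameter, 75 mm high, upright. Leave it alone. Origin: underside centre.
- bench_block: a bystander: steel bench block 70 x 70 x 22 mm, 0.8 kg, lying flat. Leave it alone. Origin: underside centre.
Not all that is in view belongs to the job. What is shaped like the thin_mandrel but blue is not meant.

How it is judged (in metres and radians):
On the way, in this order (a step that is already met when the one before it is completed fails the run):
1. the thick mandrel lies in the large cradle, let go (x of thick_mandrel in the frame of large_cradle between -0.007 and 0.007 m and y of thick_mandrel in the frame of large_cradle between -0.012 and 0.012 m and z of thick_mandrel in the frame of large_cradle between 0.035 and 0.045 m and angle between the y axis of thick_mandrel and the y axis of large_cradle, either way round below 0.15 rad and contact force between the fingers and thick_mandrel below 0.3 N), for 0.2 s.
2. after that the chock stands on the ramp against it, let go (x of chock in the frame of large_cradle between 0.034 and 0.05 m and y of chock in the frame of large_cradle between -0.025 and 0.025 m and z of chock in the frame of large_cradle between 0.021 and 0.032 m and angle between the y axis of chock and the y axis of large_cradle, either way round below 0.2 rad and angle between chock's own z axis and vertical below 0.2 rad and contact force between the fingers and chock below 0.3 N), for 0.2 s.
At the end, for the whole second after the job is handed in: Mandrels on their own cradles: axis within 7 mm sideways, 5 mm in height, 12 mm lengthways, 0.15 rad. Chock on the large ramp: from touching to 12 mm off the bar, within 25 mm of its middle, square and upright within 0.2 rad. All released and at rest (all of step 1 and all of step 2 and x of thin_mandrel in the frame of small_cradle between -0.007 and 0.007 m and y of thin_mandrel in the frame of small_cradle between -0.012 and 0.012 m and z of thin_mandrel in the frame of small_cradle between 0.029 and 0.039 m and angle between the y axis of thin_mandrel and the y axis of small_cradle, either way round below 0.15 rad and x of middle_mandrel in the frame of middle_cradle between -0.007 and 0.007 m and y of middle_mandrel in the frame of middle_cradle between -0.012 and 0.012 m and z of middle_mandrel in the frame of middle_cradle between 0.035 and 0.045 m and angle between the y axis of middle_mandrel and the y axis of middle_cradle, either way round below 0.15 rad and linear speed of each of thin_mandrel, middle_mandrel, thick_mandrel, chock below 0.02 m/s and angular speed of each of thin_mandrel, middle_mandrel, thick_mandrel, chock below 0.3 rad/s and contact force between the fingers and thin_mandrel below 0.3 N and contact force between the fingers and middle_mandrel below 0.3 N).
It fails at once if the hammer, jar or steel block is disturbed (moved more than 25 mm) (distance of any of hammer, jar, bench_block from where it was at the start of the episode above 0.025 m).
It fails at once if a mandrel or the chock is dropped: let go, it falls or rolls faster than 0.6 m/s (a fall of some 18 mm) ((linear speed of thin_mandrel above 0.6 m/s and contact force between the fingers and thin_mandrel below 0.1 N) or (linear speed of middle_mandrel above 0.6 m/s and contact force between the fingers and middle_mandrel below 0.1 N) or (linear speed of thick_mandrel above 0.6 m/s and contact force between the fingers and thick_mandrel below 0.1 N) or (linear speed of chock above 0.6 m/s and contact force between the fingers and chock below 0.1 N)).
It also fails if it takes over 115 s, if anything falls off the work surface, if the arm or the gripper's body presses on something with over 40 N, if the wrist force passes 120 N, or if a joint passes its speed limit or range.

## Working session

There is one attempt and no reset: what is moved stays moved. The work goes in short steps, Python scripts to look and compute and a shell command to move; the robot and the scene stay as the last step left them, time stands still between calls to the robot, and variables do not carry over. Pictures are saved under pics/ and viewed, at most 14 in all, crops included, and the job is handed in when it is done.

```bash
mkdir -p pics
python3 - <<'E'
from rig import *
import cv2
for n in("scene","top"):
    cv2.imwrite(f"pics/{n}0.png",capture(n))
    m=camera_model(n);print(n,m)
print(camera_model("wrist"));print(sense())
E
```

```text
scene {'fx': 383.20856316755925, 'fy': 383.20856316755925, 'cx': 284.98436464406524, 'cy': 210.61120174427728, 'k1': -0.046347907065273086, 'world_from_camera': array([[-7.40926357e-01, -5.64187194e-01,  3.64308858e-01,
         9.26036017e+02],
       [ 6.71469687e-01, -6.32438149e-01,  3.86200008e-01,
         3.65117690e+02],
       [ 1.25137214e-02,  5.30768120e-01,  8.47424693e-01,
         9.04896646e+02],
       [ 0.00000000e+00,  0.00000000e+00,  0.00000000e+00,
         1.00000000e+00]])}
top {'fx': 395.5525690272161, 'fy': 395.5525690272161, 'cx': 276.89914544471554, 'cy': 208.90203690239332, 'k1': -0.09827532687084456, 'world_from_camera': array([[ 1.42226544e-02,  9.88721314e-01, -1.49090170e-01,
         4.34507232e+02],
       [-9.99441473e-01,  9.54783116e-03, -3.20246902e-02,
        -1.20913024e+01],
       [-3.02400060e-02,  1.49462376e-01,  9.88304882e-01,
         8.61749173e+02],
       [ 0.00000000e+00,  0.00000000e+00,  0.00000000e+00,
         1.00000000e+00]])}
{'fx': 374.16003525792235, 'fy': 374.16003525792235, 'cx': 282.5259637346019, 'cy': 209.45445866665
[... 380 characters left out ...]
e+00]])}
{'time_s': 0.1, 'joints': array([ 8.90610542e-01,  3.13385346e-01,  1.49837106e+00,  8.74298645e-06,
        1.33102449e+00, -2.23357212e-01]), 'dq': array([-0.00271552, -0.0013428 , -0.00159378,  0.00249832, -0.0009712 ,
        0.00058427]), 'tau': array([ 3.56729652e-03, -4.12894499e+01, -2.60139298e+01, -2.56218266e-05,
        3.00120810e-03,  2.08561181e-05]), 'eef_pos': array([231.41397503, 470.97897187, 230.7930173 ]), 'ee_rot': array([-2.63190129e-04,  2.26434255e-01,  9.74026270e-01, -5.32664023e-04]), 'force': array([ 0.34163985, -0.53388722,  0.64446755]), 'wrist_torque': array([-0.05498567,  0.00438805, -0.04249302]), 'grip_force': 0.0, 'grip_width': 1.0006662939270636}
```

View pics/scene0.png

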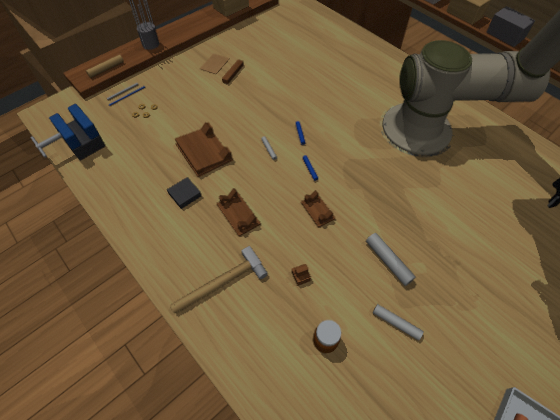

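View pics/top0.png

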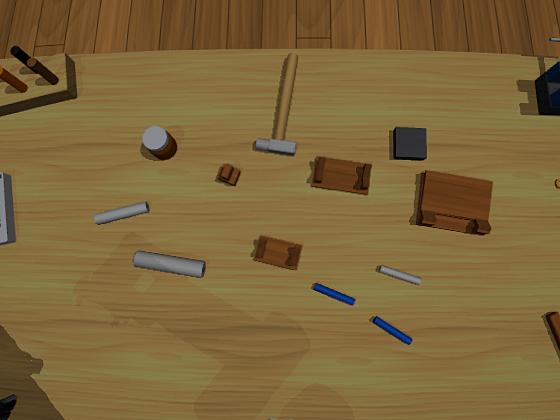

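The overview shows the thick bar at top-view pixel (169,264), the middle bar at (122,213), the thin bar at (400,275) and the chock at (229,175). The cradles are at (278,252), (341,175) and (453,203). The blue look-alikes are at (334,294) and (392,330).

```bash
cat > h.py <<'E'
from rig import *
import numpy as np, cv2
from scipy.spatial.transform import Rotation as R
def rot(s): w,x,y,z=s["ee_rot"]; return R.from_quat([x,y,z,w])
def pose(n):
    m=camera_model(n)
    if n!="wrist": return m,m["world_from_camera"]
    s=sense();T=np.eye(4);T[:3,:3]=rot(s).as_matrix();T[:3,3]=s["eef_pos"]
    return m,T@m["T_tool_cam"]
def cast(mt,uv,z):
    m,T=mt;K=np.array([[m["fx"],0,m["cx"]],[0,m["fy"],m["cy"]],[0,0,1]])
    p=cv2.undistortPoints(np.float64(uv).reshape(-1,1,2),K,np.array([m["k1"],0,0,0.]))[:,0]
    d=np.c_[p[:,0],-p[:,1],-np.ones(len(p))]@T[:3,:3].T;o=T[:3,3]
    return o+d*((z-o[2])/d[:,2])[:,None]
def project(mt,P):
    m,T=mt;q=(np.atleast_2d(P)-T[:3,3])@T[:3,:3]
    x=np.c_[q[:,0],-q[:,1]]/-q[:,2:];x=x*(1+m["k1"]*(x**2).sum(1))[:,None]
    return x*m["fx"]+[m["cx"],m["cy"]]
def go(x,y,z,closedeg=None):
    """closedeg: world direction (deg) of finger closing line; prints turn then shift (after the turn) in units"""
    s=sense();A=rot(s).as_matrix();ty=np.degrees(np.arctan2(A[1,1],A[0,1]))
    t=0 if closedeg is None else (closedeg-ty+90)%180-90
    # fix tilt and yaw: goal = tool down, y along ty+t
    a=np.radians(ty+t);Y=np.array([np.cos(a),np.sin(a),0]);Z=np.array([0,0,-1.]);G=np.c_[np.cross(Y,Z),Y,Z]
    rv=R.from_matrix(A.T@G).as_rotvec(degrees=True)/8
    sh=G.T@(np.array([x,y,z])-s["eef_pos"])/25
    print("t",round(s["time_s"],2),"pos",s["eef_pos"].round(1),"ty",ty.round(1),"| turn",rv.round(2),"shift",sh.round(2),"j6",s["joints"][5].round(2),"w",round(s["grip_width"],3))
E
python3 - <<'E'
from h import *
for n,boxes in dict(top=dict(thick=(125,240,215,290),middle=(85,190,160,235),thin=(370,255,430,295),chock=(205,155,250,195),small=(245,225,310,280),mid_c=(300,145,380,205),large=(405,160,500,245))).items():
    im=cv2.imread(f"pics/{n}0.png");mt=pose(n);hsv=cv2.cvtColor(im,cv2.COLOR_BGR2HSV)
    for k,(a,b,c,d) in boxes.items():
        h=hsv[b:d,a:c].astype(int)
        if k in("thick","middle","thin"): M=(h[...,1]<60)&(h[...,2]>70)
        else: M=(h[...,0]<14)&(h[...,1]>110)
        M=(M*255).astype(np.uint8)
        cs=max(cv2.findContours(M,0,1)[0],key=cv2.contourArea)+[a,b]
        r=cv2.minAreaRect(cs);P=cv2.boxPoints(r)
        z=dict(thick=18,middle=12.5,thin=8,chock=24).get(k,8)
        W=cast(mt,P,z)[:,:2]
        e=[W[1]-W[0],W[2]-W[1]];L=[np.linalg.norm(v) for v in e];l=e[int(np.argmax(L))]
        print(k,"c",W.mean(0).round(1),"size",np.round(L,1),"ang",np.degrees(np.arctan2(l[1],l[0]))%180,r)
I=cv2.imread("pics/top0.png")
cv2.imwrite("pics/top_crop.png",cv2.resize(I[140:285,210:500],(800,400),interpolation=cv2.INTER_CUBIC))
E
```

```text
thick c [441.3 249.1] size [ 35.1 156.2] ang 81.95317005309371 ((167.95947265625, 263.2432556152344), (70.36276245117188, 16.27549934387207), 9.462322235107422)
middle c [550.9 365.8] size [123.   22.7] ang 104.32195800122527 ((120.14706420898438, 212.5882568359375), (9.943960189819336, 53.35783767700195), 75.96376037597656)
thin c [ 423.2 -250.1] size [14.9 90.1] ang 72.52843706218572 ((400.1979064941406, 274.88641357421875), (42.05937957763672, 6.968963146209717), 17.87869644165039)
chock c [636.9 121. ] size [38.4 41.5] ang 68.18950640429699 ((228.96551513671875, 174.08621215820312), (18.569534301757812, 17.26966667175293), 21.801406860351562)
small c [467.2   7.4] size [54.1 82.7] ang 77.18116696607467 ((280.1005859375, 253.16415405273438), (38.31206130981445, 25.16538429260254), 13.495734214782715)
mid_c c [ 640.2 -126.4] size [ 69.2 123.1] ang 81.84675636401597 ((341.6154479980469, 175.22079467773438), (55.43202590942383, 30.372209548950195), 8.426968574523926)
large c [ 582.1 -379.5] size [125.  172.7] ang 82.7306248696701 ((455.5700378417969, 202.50999450683594), (75.66041564941406, 55.437164306640625), 8.130102157592773)
```

View pics/top_crop.png

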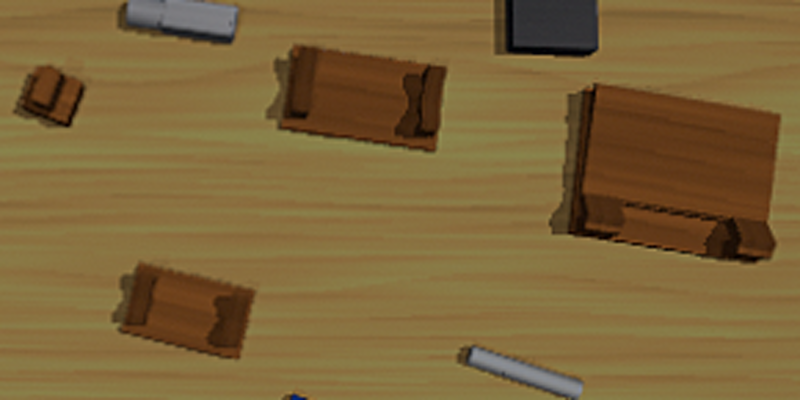

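Top view crop: the large cradle's stops are at its lower edge (toward the robot). All cradles are tilted about 8–13° from world y. I'll hover over the thick bar and refine with the wrist camera.

```bash
python3 -c "
from h import *
go(441,249,200,172)"
```

```text
t 0.1 pos [231.4 471.  230.8] ty 63.8 | turn [-0.01  0.    8.98] shift [-7.63  9.54  1.23] j6 -0.22 w 1.001
```

```bash
python3 -m crank '[[[0,0,0,0,0,1,85],[0,0,0,0,0,1,85],[0,0,0,0,0,1,85],[0,0,0,0,0,1,85],[0,0,0,0,0,1,85],[0,0,0,0,0,1,85],[0,0,0,0,0,1,85],[0,0,0.6,0,0,1,85]]]' 20; python3 -m crank '[[[0,0,0,0,0,1,85],[-0.95,1,0.1,0,0,0,85],[-0.95,1,0.1,0,0,0,85],[-0.95,1,0.1,0,0,0,85],[-0.95,1,0.1,0,0,0,85],[-0.95,1,0.1,0,0,0,85],[-0.95,1,0.1,0,0,0,85],[-0.95,1,0.1,0,0,0,85]]]'; python3 -m crank '[[[-1,0.5,0,0,0,0,85],[0,1,0,0,0,0,85],[0,1,0,0,0,0,85],[0,0,0,0,0,0,85],[0,0,0,0,0,0,85],[0,0,0,0,0,0,85],[0,0,0,0,0,0,85],[0,0,0,0,0,0,85]]]'
cat > bar.py <<'E'
from h import *
import sys
# measure brightest/greyest bar near (x,y): args x y z len dia name
x,y,z,L,d=map(float,sys.argv[1:6])
mt=pose("wrist");im=capture("wrist");cv2.imwrite(f"pics/{sys.argv[6]}.png",im)
h=cv2.cvtColor(im,cv2.COLOR_BGR2HSV);M=((h[...,1]<60)&(h[...,2]>70)).astype(np.uint8)*255
cs=[c for c in cv2.findContours(M,0,1)[0] if cv2.contourArea(c)>300]
for c in cs:
    W=cast(mt,cv2.boxPoints(cv2.minAreaRect(c)),z)[:,:2];e=[W[1]-W[0],W[2]-W[1]];n=[np.linalg.norm(v) for v in e];l=e[int(np.argmax(n))]
    if np.hypot(*(W.mean(0)-[x,y]))<80: print("c",W.mean(0).round(1),"size",np.round(n,1),"ang",round(np.degrees(np.arctan2(l[1],l[0]))%180,1),"px",cv2.minAreaRect(c)[0])
go(x,y,z)
E
python3 bar.py 441 249 18 150 36 w_thick
```

```text
time_s: 0.9
eef_pos: [232.0, 471.7, 217.3]
ee_rot: [-0.0, 0.71, 0.704, 0.001]
force: [0.3, -0.1, -1.4]
grip_width: 0.996
grip_force: 0.0
time_s: 1.7
eef_pos: [381.7, 280.5, 198.5]
ee_rot: [-0.0, 0.756, 0.655, -0.0]
force: [1.5, 0.6, 0.1]
grip_width: 0.995
grip_force: 0.0
time_s: 2.5
eef_pos: [439.0, 248.4, 198.9]
ee_rot: [0.0, 0.755, 0.655, 0.0]
force: [0.8, -0.4, -0.4]
grip_width: 0.993
grip_force: 0.0
c [440.1 239.6] size [ 34.1 158.1] ang 83.0 px (285.5, 184.5)
t 2.55 pos [439.1 248.3 198.9] ty -8.1 | turn [ 0. -0.  0.] shift [0.04 0.07 7.24] j6 0.42 w 0.996
```

View pics/w_thick.png

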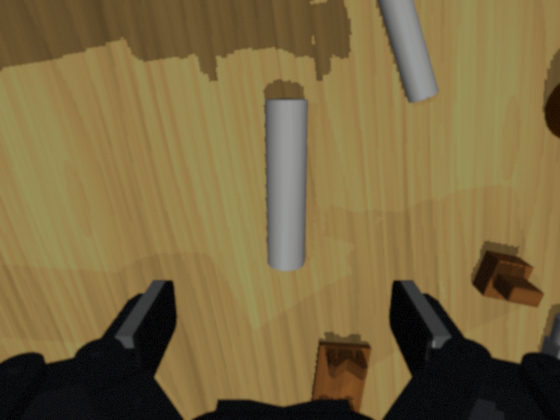

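The wrist view shows the thick bar centred at px (286,184), the middle bar at top right and the chock at (508,280). Each camera sees the far end's top edge, which biases the bar centre. After correcting for that, both views agree on y≈244.5.

```bash
python3 -c "
from h import *
go(440.3,244.5,8,172.6)"
```

```text
t 2.55 pos [439.1 248.3 198.9] ty -8.1 | turn [ 0.   -0.   -0.09] shift [-0.15  0.07  7.64] j6 0.42 w 0.996
```

```bash
python3 -m crank '[[[-0.15,0.07,0.94,0,0,-0.09,75],[0,0,1,0,0,0,75],[0,0,1,0,0,0,75],[0,0,1,0,0,0,75],[0,0,1,0,0,0,75],[0,0,1,0,0,0,75],[0,0,1,0,0,0,75],[0,0,0.7,0,0,0,75]]]' 40; python3 -m crank '[[[0,0,0,0,0,0,75],[0,0,0,0,0,0,30],[0,0,0,0,0,0,30],[0,0,0,0,0,0,30],[0,0,0,0,0,0,30],[0,0,0,0,0,0,30],[0,0,0,0,0,0,30],[0,0,0,0,0,0,30]]]' 40
```

```text
time_s: 3.35
eef_pos: [440.0, 244.1, 6.4]
ee_rot: [-0.0, 0.751, 0.66, -0.001]
force: [0.8, -0.4, 0.1]
grip_width: 0.876
grip_force: 0.0
time_s: 4.15
eef_pos: [441.3, 244.4, 9.1]
ee_rot: [0.0, 0.752, 0.66, 0.001]
force: [-0.8, -0.4, 5.5]
grip_width: 0.404
grip_force: 39.4
```

```bash
python3 -m crank '[[[0,0,-0.3,0,0,0,30],[0,0,-0.7,0,0,0,30],[0,0,-1,0,0,0,30],[0,0,-1,0,0,0,30],[0,0,-1,0,0,0,30],[0,0,-1,0,0,0,30],[0,0,-1,0,0,0,30],[0,0,-0.5,0,0,0,30]]]'
python3 - <<'E'
from h import *
im=cv2.imread("pics/top0.png");mt=pose("top");hsv=cv2.cvtColor(im,cv2.COLOR_BGR2HSV)
for k,(a,b,c,d) in dict(small=(245,225,310,280),mid_c=(300,145,380,205),large=(405,160,500,245),chock=(205,155,250,195)).items():
    h=hsv[b:d,a:c].astype(int);M=((h[...,0]<14)&(h[...,1]>110)).astype(np.uint8)*255
    M=cv2.morphologyEx(M,cv2.MORPH_CLOSE,np.ones((3,3)))
    cs=cv2.convexHull(max(cv2.findContours(M,0,1)[0],key=cv2.contourArea)+[a,b])
    P=cv2.approxPolyDP(cs,1.5,True)[:,0]
    print(k);
    for p in P: print(p,*[cast(mt,p,z)[0,:2].round(1) for z in(0,8,30,41)])
E
```

```text
time_s: 4.95
eef_pos: [440.9, 244.3, 172.7]
ee_rot: [0.001, 0.752, 0.66, 0.001]
force: [0.1, -0.2, -5.3]
grip_width: 0.406
grip_force: 41.3
small
[260 237] [502.1  51.9] [501.4  51.3] [499.7  49.7] [498.8  48.8]
[300 245] [485.7 -35.5] [485.2 -35.3] [483.9 -34.7] [483.2 -34.4]
[296 269] [433.8 -27.3] [433.8 -27.1] [433.8 -26.7] [433.8 -26.5]
[256 260] [452.   59.6] [451.8  58.9] [451.3  57.1] [451.1  56.2]
mid_c
[316 158] [681.  -70.4] [678.7 -69.9] [672.4 -68.4] [669.3 -67.6]
[369 164] [ 668.3 -189.3] [ 666.1 -187.6] [ 660.2 -183.1] [ 657.2 -180.9]
[367 193] [ 602.  -183.2] [ 600.5 -181.7] [ 596.2 -177.3] [ 594.1 -175.1]
[312 186] [616.7 -61.4] [615.  -60.9] [610.3 -59.7] [608.  -59.1]
large
[422 172] [ 651.4 -308.6] [ 649.4 -305.9] [ 643.8 -298.3] [ 641.1 -294.5]
[431 171] [ 654.  -329.3] [ 651.9 -326.4] [ 646.3 -318.3] [ 643.5 -314.2]
[492 182] [ 630.7 -469.9] [ 628.9 -465.6] [ 623.9 -453.9] [ 621.4 -448.1]
[490 229] [ 524.  -457.8] [ 523.1 -453.7] [ 520.9 -442.3] [ 519.7 -436.6]
[488 232] [ 517.3 -452.8] [ 516.5 -448.7] [ 514.4 -437.4] [ 513.3 -431.8]
[480 234] [ 512.8 -434. ] [ 512.  -430.1] [ 510.  -419.3] [ 509.  -413.9]
[416 224] [ 533.9 -290.2] [ 533.  -287.6] [ 530.5 -280.5] [ 529.2 -277. ]
chock
[224 164] [665.9 136.9] [663.8 135.5] [657.9 131.7] [654.9 129.8]
[239 170] [652.1 102.3] [650.1 101.3] [644.6  98.4] [641.8  96.9]
[234 185] [617.6 112.5] [615.9 111.4] [611.2 108.2] [608.9 106.6]
[219 179] [631.2 146.9] [629.3 145.4] [624.3 141.4] [621.8 139.3]
[219 174] [642.7 147.3] [640.8 145.9] [635.4 141.8] [632.8 139.8]
```

```bash
python3 -c "
from h import *
go(460,-290,200)"
```

```text
t 4.95 pos [440.9 244.3 172.7] ty -7.4 | turn [ 0.02 -0.01  0.  ] shift [-21.09   3.53  -1.09] j6 0.4 w 0.406
```

```bash
M='1'; python3 -m crank '[[[-1,0.15,-0.05,0,0,0,30],[-1,0.15,-0.05,0,0,0,30],[-1,0.15,-0.05,0,0,0,30],[-1,0.15,-0.05,0,0,0,30],[-1,0.15,-0.05,0,0,0,30],[-1,0.15,-0.05,0,0,0,30],[-1,0.15,-0.05,0,0,0,30],[-1,0.15,-0.05,0,0,0,30]]]' | head -2;  python3 -m crank '[[[-1,0.15,-0.05,0,0,0,30],[-1,0.15,-0.05,0,0,0,30],[-1,0.15,-0.05,0,0,0,30],[-1,0.15,-0.05,0,0,0,30],[-1,0.15,-0.05,0,0,0,30],[-1,0.15,-0.05,0,0,0,30],[-1,0.15,-0.05,0,0,0,30],[-1,0.15,-0.05,0,0,0,30]]]'; python3 -m crank '[[[-1,0.2,0,0,0,0,30],[-1,0.2,0,0,0,0,30],[-1,0.2,0,0,0,0,30],[-1,0.2,0,0,0,0,30],[-1,0.2,0,0,0,0,30],[0,0,0,0,0,0,30],[0,0,0,0,0,0,30],[0,0,0,0,0,0,30]]]'
python3 - <<'E'
from h import *
go(0,0,0)
cv2.imwrite("pics/w_large.png",capture("wrist"))
E
```

```text
time_s: 5.75
eef_pos: [443.9, 41.0, 180.7]
time_s: 6.55
eef_pos: [447.8, -161.0, 190.6]
ee_rot: [-0.0, 0.752, 0.66, -0.0]
force: [-0.3, 0.3, -4.5]
grip_width: 0.409
grip_force: 41.2
time_s: 7.35
eef_pos: [456.7, -286.6, 190.4]
ee_rot: [-0.0, 0.751, 0.66, 0.0]
force: [0.6, 0.1, -4.5]
grip_width: 0.405
grip_force: 41.2
t 7.35 pos [ 456.7 -286.6  190.4] ty -7.4 | turn [-0. -0. -0.] shift [  9.01 -19.6    7.62] j6 -0.65 w 0.405
```

View pics/w_large.png

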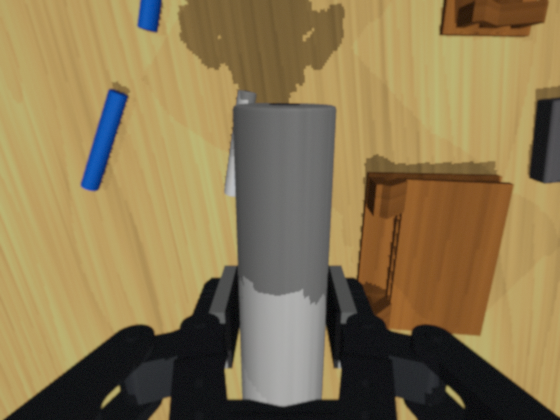

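The wrist view shows the large cradle's outer ramp edge from (511,184) to (481,334), with the stops at (387,195) and (375,298). The held bar spans rows 104–402.

Run:
```python
from h import *
mt=pose("wrist");im=cv2.imread("pics/w_large.png")
h=cv2.cvtColor(im,cv2.COLOR_BGR2HSV)[165:345,340:530].astype(int)
M=((h[...,0]<14)&(h[...,1]>110)&(h[...,2]>70)).astype(np.uint8)*255
M=cv2.morphologyEx(M,cv2.MORPH_OPEN,np.ones((3,3)))
cs=cv2.convexHull(max(cv2.findContours(M,0,1)[0],key=cv2.contourArea)+[340,165])
P=cv2.approxPolyDP(cs,2,True)[:,0];print(P.tolist())
A=cast(mt,[[511,184],[481,334]],30.2)[:,:2];d=A[0]-A[1];L=np.linalg.norm(d);y=d/L;x=np.array([y[1],-y[0]])
print(A.round(1),L,np.degrees(np.arctan2(y[1],y[0])),"origin",A.mean(0)-82*x)
B=cast(mt,[[285,104],[283,402]],190.4+27);s=sense();a=rot(s).as_matrix().T
print(((B-s["eef_pos"])@a.T).round(1))
```

```text
Traceback (most recent call last):
ValueError: max() iterable argument is empty
```

Run:
```python
from h import *
mt=pose("wrist");im=cv2.imread("pics/w_large.png")
h=cv2.cvtColor(im,cv2.COLOR_BGR2HSV)[165:345,340:530].astype(int)
print(h[100,110],h[30,30],h[3,3])
M=((h[...,0]<15)&(h[...,1]>110)).astype(np.uint8)*255
M=cv2.morphologyEx(M,cv2.MORPH_OPEN,np.ones((3,3)))
c=cv2.findContours(M,0,1)[0]
if c: print(cv2.approxPolyDP(cv2.convexHull(max(c,key=cv2.contourArea)+[340,165]),2,True)[:,0].tolist())
A=cast(mt,[[511,184],[481,334]],30.2)[:,:2];d=A[0]-A[1];L=np.linalg.norm(d);y=d/L;x=np.array([y[1],-y[0]])
print(A.round(1),L,np.degrees(np.arctan2(y[1],y[0])),"origin",A.mean(0)-82*x)
B=cast(mt,[[285,104],[283,402]],190.4+27);s=sense();a=rot(s).as_matrix().T
print(((B-s["eef_pos"])@a.T).round(1))
```

```text
[ 15 185 134] [ 14 196  43] [ 20 122 188]
[[406, 174], [399, 239], [395, 240], [378, 220], [381, 184], [386, 175]]
[[ 646.4 -308.2]
 [ 626.7 -455.2]] 148.3433826736622 82.35805366495073 origin [ 555.28677318 -370.83006827]
[[ 75.2   0.1 -26.9]
 [-37.9  -0.5 -27. ]]
```

```bash
python3 -c "
from h import *
go(559,-370,100,172.2)"
```

```text
t 7.4 pos [ 456.8 -286.5  190.5] ty -7.4 | turn [-0.   -0.    0.05] shift [-2.75  4.5   3.62] j6 -0.65 w 0.402
```

```bash
python3 -m crank '[[[-0.55,0.9,0,0,0,0.05,30],[-0.55,0.9,0.3,0,0,0,30],[-0.55,0.9,0.6,0,0,0,30],[-0.55,0.9,0.8,0,0,0,30],[-0.55,0.9,0.9,0,0,0,30],[0,0,0.9,0,0,0,30],[0,0,0.12,0,0,0,30],[0,0,0,0,0,0,30]]]';python3 -c "
from h import *
go(559,-370,34,172.2)"
```

```text
time_s: 8.2
eef_pos: [558.9, -370.0, 99.9]
ee_rot: [-0.001, 0.754, 0.657, -0.0]
force: [-0.3, -1.4, -3.7]
grip_width: 0.406
grip_force: 41.6
t 8.2 pos [ 558.9 -370.    99.9] ty -7.8 | turn [-0.01 -0.   -0.  ] shift [0.   0.   2.64] j6 -0.62 w 0.406
```

Look with the wrist/top cameras before touching down? I'll descend in small steps, watching the force.

```bash
python3 -m crank '[[[0,0,0.5,0,0,0,30],[0,0,0.5,0,0,0,30],[0,0,0.5,0,0,0,30],[0,0,0.4,0,0,0,30],[0,0,0.3,0,0,0,30],[0,0,0.2,0,0,0,30],[0,0,0.16,0,0,0,30],[0,0,0,0,0,0,30]]]'
python3 - <<'E'
from h import *
I=capture("top");cv2.imwrite("pics/t2.png",cv2.resize(I[150:260,390:510],(600,550),interpolation=cv2.INTER_CUBIC))
cv2.imwrite("pics/w2.png",capture("wrist"))
E
```

```text
time_s: 9.0
eef_pos: [558.9, -370.7, 35.4]
ee_rot: [-0.0, 0.754, 0.657, -0.0]
force: [0.4, 0.4, -5.2]
grip_width: 0.4
grip_force: 41.9
```

View pics/w2.png

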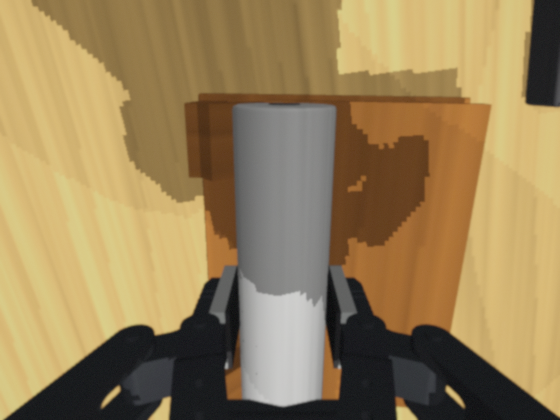

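The bar's end (row 103) lines up with the cradle's end (row 100), and the bar lies parallel to the cradle, beside the stops. I'll lower the last 4 mm.

```bash
python3 -m crank '[[[0,0,0.08,0,0,0,30],[0,0,0.04,0,0,0,30],[0,0,0.03,0,0,0,30],[0,0,0,0,0,0,30],[0,0,0,0,0,0,30],[0,0,0,0,0,0,30],[0,0,0,0,0,0,30],[0,0,0,0,0,0,30]]]'
```

```text
time_s: 9.9
eef_pos: [559.0, -370.8, 32.1]
ee_rot: [0.0, 0.754, 0.657, 0.0]
force: [0.1, 0.5, -3.8]
grip_width: 0.402
grip_force: 41.9
```

```bash
python3 -m crank '[[[0,0,0.04,0,0,0,30],[0,0,0.03,0,0,0,30],[0,0,0,0,0,0,30],[0,0,0,0,0,0,30],[0,0,0,0,0,0,30],[0,0,0,0,0,0,30],[0,0,0,0,0,0,30],[0,0,0,0,0,0,30]]]'
```

```text
time_s: 10.7
eef_pos: [559.2, -370.9, 31.2]
ee_rot: [0.0, 0.754, 0.657, 0.0]
force: [-3.1, 2.8, 5.3]
grip_width: 0.406
grip_force: 42.7
```

```bash
python3 -m crank '[[[0,0,0,0,0,0,37],[0,0,0,0,0,0,39],[0,0,0,0,0,0,41],[0,0,0,0,0,0,43],[0,0,0,0,0,0,46],[0,0,0,0,0,0,50],[0,0,0,0,0,0,54],[0,0,0,0,0,0,58]]]'; python3 -m crank '[[[0,0,-0.2,0,0,0,60],[0,0,-0.6,0,0,0,60],[0,0,-1,0,0,0,70],[0,0,-1,0,0,0,80],[0,0,-1,0,0,0,80],[0,0,-1,0,0,0,80],[0,0,-1,0,0,0,80],[0,0,-0.8,0,0,0,80]]]'
python3 - <<'E'
from h import *
mt=pose("wrist");I=capture("wrist");cv2.imwrite("pics/w3.png",I);go(0,0,0)
E
```

```text
time_s: 11.5
eef_pos: [559.0, -370.8, 30.3]
ee_rot: [0.0, 0.754, 0.657, -0.0]
force: [0.1, 0.7, -0.4]
grip_width: 0.677
grip_force: 0.0
time_s: 12.3
eef_pos: [559.2, -370.9, 198.6]
ee_rot: [0.001, 0.754, 0.657, 0.0]
force: [-1.0, 0.2, -0.0]
grip_width: 0.937
grip_force: 0.0
t 12.35 pos [ 560.  -371.6  202. ] ty -7.8 | turn [ 0.05  0.03 -0.  ] shift [ 11.67 -24.22   8.08] j6 -0.62 w 0.94
```

View pics/w3.png

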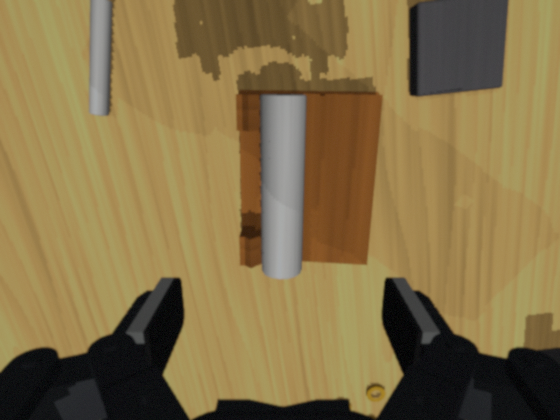

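The bar lies against the stops: its ends are at rows 94 and 277, and the cradle's outer corners are at (381,95) and (367,264). I'll check numerically.

Run:
```python
from h import *
mt=pose("wrist")
B=cast(mt,[[284,94.5],[282,277]],57)[:,:2];print("bar",B.round(1),B.mean(0),np.linalg.norm(B[0]-B[1]))
C=cast(mt,[[285,185]],58)[:,:2];print(C)
A=cast(mt,[[381,95],[367,264]],30.2)[:,:2];d=A[0]-A[1];y=d/np.linalg.norm(d);x=np.array([y[1],-y[0]]);o=A.mean(0)-82*x
print(A.round(1),np.linalg.norm(d),np.degrees(np.arctan2(y[1],y[0])),"origin",o,"bar rel",[((B.mean(0)-o)@v).round(1) for v in(x,y)])
go(638,124,150)
```

```text
bar [[ 571.7 -298.5]
 [ 549.5 -447.4]] [ 560.60457224 -372.94416132] 150.5878973555972
[[ 563.15846448 -366.39306197]]
[[ 649.4 -310.2]
 [ 628.1 -459.7]] 150.97784269181443 81.92158880855071 origin [ 557.55967119 -373.40875509] bar rel [np.float64(2.9), np.float64(0.9)]
t 12.35 pos [ 560.  -371.6  202. ] ty -7.8 | turn [ 0.05  0.03 -0.  ] shift [20.06  0.39  2.08] j6 -0.62 w 0.94
```

```bash
python3 -m crank '[[[1,0,0,0,0,0,80],[1,0,0,0,0,0,80],[1,0,0,0,0,0,80],[1,0,0,0,0,0,80],[1,0,0,0,0,0,80],[1,0,0,0,0,0,80],[1,0,0,0,0,0,80],[1,0,0,0,0,0,80]]]' |head -2;python3 -m crank '[[[1,0,0,0,0,0,80],[1,0,0,0,0,0,80],[1,0,0,0,0,0,80],[1,0,0,0,0,0,80],[1,0,0,0,0,0,80],[1,0,0,0,0,0,80],[1,0,0,0,0,0,80],[1,0,0,0,0,0,80]]]' |head -2;python3 -m crank '[[[1,0.1,0,0,0,0,80],[1,0.1,0,0,0,0,80],[1,0.1,0,0,0,0,80],[1,0.1,0,0,0,0,80],[1,0,0,0,0,0,80],[0,0,0,0,0,0,80],[0,0,0,0,0,0,80],[0,0,0,0,0,0,80]]]' |head -2
python3 - <<'E'
from h import *
go(638,124,150);I=capture("wrist");cv2.imwrite("pics/w4.png",I)
E
```

```text
time_s: 13.15
eef_pos: [586.4, -171.6, 196.0]
time_s: 13.95
eef_pos: [613.7, 26.5, 196.0]
time_s: 14.75
eef_pos: [640.6, 147.0, 195.6]
t 14.75 pos [640.6 147.  195.6] ty -7.9 | turn [ 0.  0. -0.] shift [-0.92  0.02  1.82] j6 0.19 w 0.938
```

View pics/w4.png

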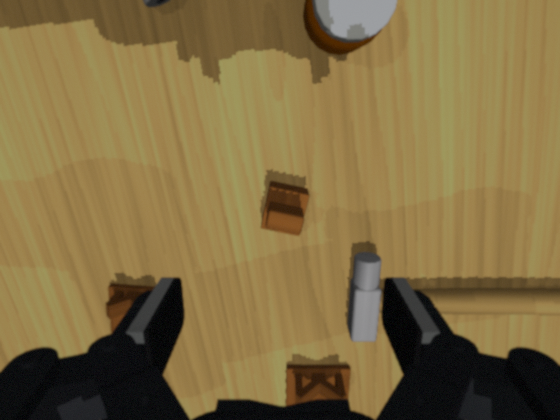

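The chock is at about (286,208), with the jar at (350,20) and the hammer head at (366,270). I'll zoom in for the fin direction.

```bash
python3 -c "
import cv2
I=cv2.imread('pics/w4.png')[165:245,250:320]
cv2.imwrite('pics/w4c.png',cv2.convertScaleAbs(cv2.resize(I,(525,600),interpolation=cv2.INTER_CUBIC),alpha=1.6))"
```

```text
(no output)
```

View pics/w4c.png

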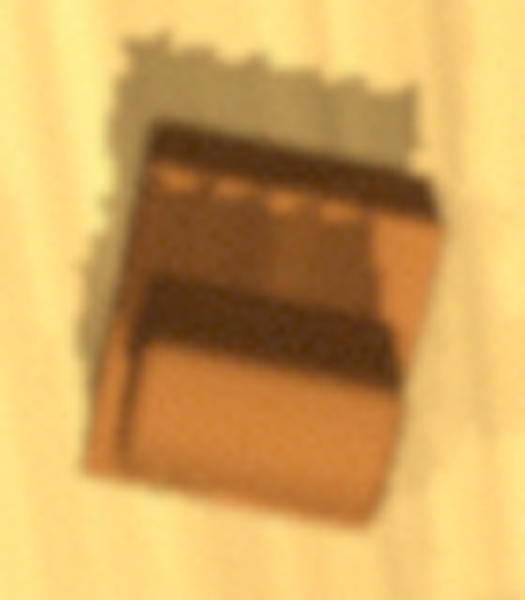

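Run:
```python
from h import *
mt=pose("wrist")
F=np.array([[140,340],[402,388],[372,525],[118,480]])/7.5+[250,165]
W=cast(mt,F,52)[:,:2];print(W.round(1))
B=cast(mt,np.array([[155,160],[440,222]])/7.5+[250,165],24)[:,:2];print(B.round(1),np.linalg.norm(B[0]-B[1]))
c=W.mean(0);e=W[1]-W[0]+W[2]-W[3];e2=B[1]-B[0]
for v in(e,e2):print(np.degrees(np.arctan2(v[1],v[0])))
n=np.array([-e2[1],e2[0]])/np.linalg.norm(e2)
print("fin c",c,"from body edge",B.mean(0)-20*n)
a=np.degrees(np.arctan2(e2[1],e2[0]))+90
go(*c,60,a)
```

```text
[[627.2 133.9]
 [654.4 124.6]
 [649.2 109.2]
 [622.4 118.3]]
[[629.8 146.4]
 [661.6 134.4]] 33.97050360312395
-18.821209497995294
-20.629430682675114
fin c [638.29462899 121.50686943] from body edge [638.68573778 121.65787966]
t 14.8 pos [640.7 146.9 195.6] ty -7.9 | turn [ 0.    0.   -9.66] shift [-0.27 -0.98  5.42] j6 0.19 w 0.938
```

```bash
python3 -m crank '[[[0,0,0,0,0,-1,80],[0,0,0,0,0,-1,80],[0,0,0,0,0,-1,80],[0,0,0,0,0,-1,80],[0,0,0,0,0,-1,80],[0,0,0.5,0,0,-1,80],[0,0,1,0,0,-1,80],[0,0,1,0,0,-1,80]]]' |head -2;python3 -m crank '[[[0,0,0.5,0,0,-1,70],[0,0,0.5,0,0,-0.78,70],[-0.3,-1,0.5,0,0,0,70],[0,0,0,0,0,0,70],[0,0,0,0,0,0,70],[0,0,0,0,0,0,70],[0,0,0,0,0,0,70],[0,0,0,0,0,0,70]]]' |head -3; python3 -c "
from h import *
go(638.5,121.6,29,70.3)"
```

```text
time_s: 15.6
eef_pos: [640.8, 146.9, 132.6]
time_s: 16.4
eef_pos: [639.4, 122.3, 95.7]
ee_rot: [0.0, 0.17, 0.985, 0.0]
t 16.4 pos [639.4 122.3  95.7] ty 70.4 | turn [0.   0.   0.01] shift [ 0.03 -0.04  2.67] j6 -1.22 w 0.822
```

```bash
python3 -m crank '[[[0,0,0.7,0,0,0,70],[0,0,0.7,0,0,0,70],[0,0,0.6,0,0,0,60],[0,0,0.4,0,0,0,50],[0,0,0.27,0,0,0,40],[0,0,0,0,0,0,30],[0,0,0,0,0,0,22],[0,0,0,0,0,0,10]]]' 30;python3 -m crank '[[[0,0,0,0,0,0,10],[0,0,0,0,0,0,10],[0,0,0,0,0,0,10],[0,0,-0.2,0,0,0,10],[0,0,-0.5,0,0,0,10],[0,0,-1,0,0,0,10],[0,0,-1,0,0,0,10],[0,0,-1,0,0,0,10]]]' ; python3 -c "
from h import *
go(598,-377,130,82)"
```

```text
time_s: 17.2
eef_pos: [639.8, 121.9, 29.3]
ee_rot: [0.001, 0.17, 0.985, 0.0]
force: [-0.2, -0.5, 0.2]
grip_width: 0.177
grip_force: 34.2
time_s: 18.0
eef_pos: [639.2, 121.9, 122.8]
ee_rot: [0.0, 0.17, 0.985, 0.0]
force: [1.2, 0.4, -0.3]
grip_width: 0.183
grip_force: 34.2
t 18.0 pos [639.2 121.9 122.8] ty 70.4 | turn [ 0.    0.   -1.45] shift [ -1.14 -19.99  -0.29] j6 -1.22 w 0.183
```

```bash
python3 -m crank '[[[0,0,-0.5,0,0,-1,10],[0,0,-0.5,0,0,-0.45,10],[0,-1,0,0,0,0,10],[0,-1,0,0,0,0,10],[0,-1,0,0,0,0,10],[0,-1,0,0,0,0,10],[0,-1,0,0,0,0,10],[0,-1,0,0,0,0,10]]]' |head -2;python3 -m crank '[[[0,-1,0,0,0,0,10],[0,-1,0,0,0,0,10],[0,-1,0,0,0,0,10],[0,-1,0,0,0,0,10],[0,-1,0,0,0,0,10],[0,-1,0,0,0,0,10],[0,-1,0,0,0,0,10],[0,-1,0,0,0,0,10]]]' |head -2;python3 -m crank '[[[0,-1,0,0,0,0,10],[0,-1,0,0,0,0,10],[0,-1,0,0,0,0,10],[0,-1,0,0,0,0,10],[0,-0.8,0,0,0,0,10],[0,-0.6,0,0,0,0,10],[0,0,0,0,0,0,10],[0,0,0,0,0,0,10]]]'  ; python3 -c "
from h import *
go(601,-378,100,82)"
```

```text
time_s: 18.8
eef_pos: [618.2, -27.6, 146.9]
time_s: 19.6
eef_pos: [590.3, -225.7, 146.9]
time_s: 20.4
eef_pos: [571.9, -357.8, 146.2]
ee_rot: [0.0, 0.07, 0.998, 0.0]
force: [-0.0, 0.3, -0.1]
grip_width: 0.181
grip_force: 34.2
t 20.4 pos [ 571.9 -357.8  146.2] ty 82.0 | turn [ 0. -0. -0.] shift [-1.27 -0.64  1.85] j6 -2.16 w 0.181
```

```bash
python3 -m crank '[[[-0.7,-0.34,0,0,0,0,10],[-0.67,-0.3,0.3,0,0,0,10],[0,0,0.5,0,0,0,10],[0,0,0.5,0,0,0,10],[0,0,0.5,0,0,0,10],[0,0,0,0,0,0,10],[0,0,0,0,0,0,10],[0,0,0,0,0,0,10]]]' |head -2
python3 - <<'E'
from h import *
go(601,-378,58,82);cv2.imwrite("pics/w5.png",capture("wrist"))
E
```

```text
time_s: 21.2
eef_pos: [603.6, -379.2, 102.0]
t 21.2 pos [ 603.6 -379.2  102. ] ty 82.0 | turn [-0.01  0.01 -0.  ] shift [0.11 0.03 1.76] j6 -2.16 w 0.179
```

View pics/w5.png

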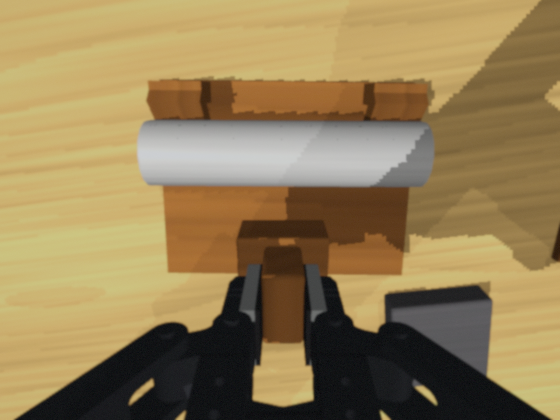

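The bar spans columns 138–432, rows 120–186. The chock is held square at columns 238–328, about centred on the bar. I'll compute the bar axis from the tangent rays.

Run:
```python
from h import *
mt=pose("wrist");o=mt[1][:3,3]
for c in(200,285,370):
    a=cast(mt,[[c,120.5],[c,186.5]],0)-o;a/=np.linalg.norm(a,axis=1)[:,None];b=a.sum(0)
    half=np.arccos(a[0]@a[1])/2
    p=o+b*((40-o[2])/b[2]);print(p.round(1),"r",np.linalg.norm(p-o)*np.sin(half))
    if c==285:P=p
B=cast(mt,[[138,153],[432,153]],50)[:,:2];print(B.round(1),B.mean(0))
C=cast(mt,[[238,228],[328,228]],102-29+24)[:,:2];print("chock side mid",C.mean(0))
s=sense();v=(s["eef_pos"]-P)[:2];x=np.array([np.cos(np.radians(-8)),np.sin(np.radians(-8))]);print("tcp rel bar x",v@x)
```

```text
[ 552.3 -417.9   40. ] r 17.920874356087815
[ 558.9 -371.5   40. ] r 17.90506511819837
[ 565.4 -325.2   40. ] r 17.92357846870256
[[ 545.9 -447.5]
 [ 567.4 -295.1]] [ 556.655384   -371.28993679]
chock side mid [ 580.12672607 -375.71631596]
tcp rel bar x 45.33922351443087
```

```bash
python3 -m crank '[[[0.13,0.05,0.3,0,0,0,10],[0,0,0.5,0,0,0,10],[0,0,0.4,0,0,0,10],[0,0,0.3,0,0,0,10],[0,0,0.1,0,0,0,10],[0,0,0.1,0,0,0,10],[0,0,0,0,0,0,10],[0,0,0,0,0,0,10]]]'
```

```text
time_s: 22.05
eef_pos: [600.5, -377.5, 58.9]
ee_rot: [0.0, 0.07, 0.998, -0.0]
force: [0.5, -0.5, -0.6]
grip_width: 0.179
grip_force: 34.2
```

```bash
python3 -m crank '[[[0,0,0.03,0,0,0,10],[0,0,0.03,0,0,0,10],[0,0,0.02,0,0,0,10],[0,0,0,0,0,0,10],[0,0,0,0,0,0,10],[0,0,0,0,0,0,10],[0,0,0,0,0,0,10],[0,0,0,0,0,0,10]]]'
```

```text
time_s: 22.85
eef_pos: [600.5, -377.4, 57.0]
ee_rot: [0.0, 0.07, 0.998, -0.0]
force: [-1.9, 0.7, 4.5]
grip_width: 0.183
grip_force: 35.0
```

```bash
python3 -m crank '[[[0,0,0,0,0,0,17],[0,0,0,0,0,0,19],[0,0,0,0,0,0,22],[0,0,0,0,0,0,26],[0,0,0,0,0,0,30],[0,0,0,0,0,0,36],[0,0,0,0,0,0,40],[0,0,0,0,0,0,40]]]'; python3 -m crank '[[[0,0,-0.2,0,0,0,40],[0,0,-0.6,0,0,0,40],[0,0,-1,0,0,0,60],[0,0,-1,0,0,0,80],[0.5,0,-1,0,0,0,80],[1,0,-1,0,0,0,80],[1,0,-0.4,0,0,0,80],[0,0,0,0,0,0,80]]]'|head -2
python3 - <<'E'
from h import *
go(423,-250,200,162.5);cv2.imwrite("pics/w6.png",capture("wrist"))
E
```

```text
time_s: 23.65
eef_pos: [600.4, -377.4, 56.6]
ee_rot: [0.0, 0.07, 0.998, -0.0]
force: [-0.0, 0.4, 0.5]
grip_width: 0.469
grip_force: 0.0
time_s: 24.45
eef_pos: [537.3, -369.1, 190.6]
t 24.45 pos [ 537.3 -369.1  190.6] ty 81.9 | turn [-4.000e-02  1.000e-02 -1.007e+01] shift [-3.17  5.79 -0.38] j6 -2.21 w 0.938
```

View pics/w6.png

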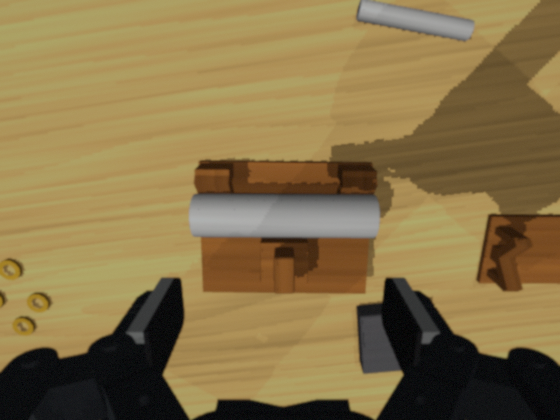

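The chock stands upright at (284,265), square and close to the middle of the bar. The thin bar is at (416,20). I'll turn the other way because of the joint 6 range.

```bash
python3 -m crank '[[[0,0,0,0,0,1,80],[0,0,0,0,0,1,80],[0,0,0,0,0,1,80],[0,0,0,0,0,1,80],[0,0,0,0,0,1,80],[0,0,0,0,0,1,80],[0,0,0,0,0,1,80],[0,0,0,0,0,1,80]]]'|head -2; python3 -m crank '[[[0,0,0,0,0,1,80],[0,0,0,0,0,1,80],[0,0,0,0,0,1,80],[0,0,0,0,0,1,80],[0,0,0,0,0,0.43,80],[0.5,-0.9,0,0,0,0,80],[0.9,-1,0,0,0,0,80],[0.9,-1,0,0,0,0,80]]]'|head -2;python3 -m crank '[[[0.9,-1,0,0,0,0,80],[0,-1,0,0,0,0,80],[0,-0.9,0,0,0,0,80],[0,0,0,0,0,0,80],[0,0,0,0,0,0,80],[0,0,0,0,0,0,80],[0,0,0,0,0,0,80],[0,0,0,0,0,0,80]]]'|head -2; python3 bar.py 423 -250 8 90 16 w_thin
```

```text
time_s: 25.3
eef_pos: [539.2, -368.5, 186.3]
time_s: 26.1
eef_pos: [486.4, -291.2, 186.3]
time_s: 26.9
eef_pos: [424.5, -248.9, 186.3]
c [ 422.7 -250.3] size [14.4 92.7] ang 72.9 px (281.4999694824219, 181.99996948242188)
t 26.95 pos [ 424.4 -248.9  186.4] ty -17.4 | turn [-0. -0. -0.] shift [-0.06 -0.04  7.14] j6 -0.46 w 0.935
```

```bash
python3 -c "
from h import *
go(423,-249.2,3,162.9)"; python3 -m crank '[[[0,0.05,1,0,0,-0.05,70],[0,0,1,0,0,0,70],[0,0,1,0,0,0,70],[0,0,1,0,0,0,60],[0,0,1,0,0,0,60],[0,0,1,0,0,0,50],[0,0,0.7,0,0,0,50],[0,0,0.4,0,0,0,50]]]' 30; python3 -c "
from h import *
go(423,-249.2,3,162.9)"
```

```text
t 26.95 pos [ 424.4 -248.9  186.4] ty -17.4 | turn [-0.   -0.   -0.04] shift [-0.03 -0.05  7.34] j6 -0.46 w 0.935
time_s: 27.75
eef_pos: [425.1, -248.9, 7.7]
ee_rot: [-0.001, 0.804, 0.594, -0.0]
force: [-0.4, -0.2, 0.5]
grip_width: 0.588
grip_force: 0.0
t 27.75 pos [ 425.1 -248.9    7.7] ty -17.1 | turn [-0.01 -0.01  0.01] shift [-0.04 -0.07  0.19] j6 -0.47 w 0.588
```

```bash
python3 -m crank '[[[0,-0.07,0.16,0,0,0,50],[0,0,0,0,0,0,40],[0,0,0,0,0,0,30],[0,0,0,0,0,0,22],[0,0,0,0,0,0,14],[0,0,0,0,0,0,10],[0,0,0,0,0,0,10],[0,0,0,0,0,0,10]]]' 30; python3 -m crank '[[[0,0,0,0,0,0,10],[0,0,-0.3,0,0,0,10],[0,0,-0.7,0,0,0,10],[0,0,-1,0,0,0,10],[0,0,-1,0,0,0,10],[0,0,-1,0,0,0,10],[0,0,-1,0,0,0,10],[0,0,-1,0,0,0,10]]]'; python3 -c "
from h import *
go(420,70,155,168.8)"
```

```text
time_s: 28.55
eef_pos: [424.0, -249.0, 5.8]
ee_rot: [0.001, 0.804, 0.594, 0.0]
force: [-0.8, 1.2, 6.6]
grip_width: 0.167
grip_force: 29.6
time_s: 29.35
eef_pos: [423.5, -248.5, 156.6]
ee_rot: [0.0, 0.804, 0.594, 0.0]
force: [-0.0, -0.9, -0.3]
grip_width: 0.173
grip_force: 29.4
t 29.35 pos [ 423.5 -248.5  156.6] ty -17.1 | turn [ 0.    0.   -0.73] shift [12.47 -2.61  0.06] j6 -0.47 w 0.173
```

```bash
python3 -m crank '[[[1,-0.2,0,0,0,-0.73,10],[1,-0.2,0,0,0,0,10],[1,-0.2,0,0,0,0,10],[1,-0.2,0,0,0,0,10],[1,-0.2,0,0,0,0,10],[1,-0.2,0,0,0,0,10],[1,-0.2,0,0,0,0,10],[1,-0.2,0,0,0,0,10]]]'|head -2;python3 -m crank '[[[1,-0.2,0,0,0,0,10],[1,-0.2,0,0,0,0,10],[1,-0.2,0,0,0,0,10],[1,-0.2,0,0,0,0,10],[0.5,-0.2,0,0,0,0,10],[0,0,0,0,0,0,10],[0,0,0,0,0,0,10],[0,0,0,0,0,0,10]]]'|head -2
python3 - <<'E'
from h import *
go(468,12,100,168.8);I=capture("wrist");cv2.imwrite("pics/w7.png",I)
E
```

```text
time_s: 30.15
eef_pos: [425.7, -43.8, 155.5]
time_s: 30.95
eef_pos: [423.4, 69.7, 155.2]
t 30.95 pos [423.4  69.7 155.2] ty -11.3 | turn [ 0.    0.   -0.01] shift [-1.92  2.2   2.21] j6 0.09 w 0.169
```

View pics/w7.png

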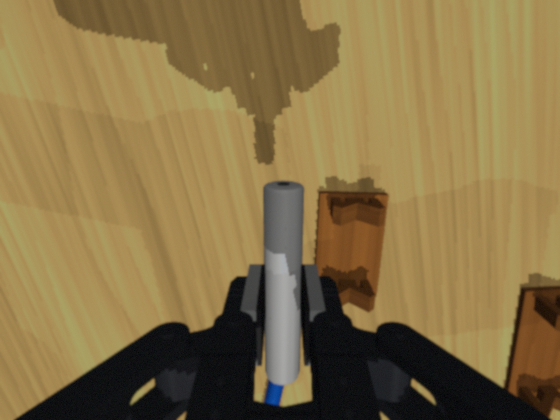

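The cradle's far board corners are at (319,193) and (387,194), and its right side runs to about (375,308). The held bar spans rows 183–383.

Run:
```python
from h import *
mt=pose("wrist");I=cv2.imread("pics/w7.png");h=cv2.cvtColor(I,cv2.COLOR_BGR2HSV)[180:325,308:400].astype(int)
print(h[60,40],h[2,88])
A=cast(mt,[[319,193],[387,194]],8)[:,:2];e=A[1]-A[0];print(A.round(1),np.linalg.norm(e),np.degrees(np.arctan2(e[1],e[0])))
# near support bottom edge, top of the horns at z=37
N=cast(mt,[[337,303],[374,310]],37)[:,:2];print(N.round(1))
y=np.array([np.cos(np.radians(78.8)),np.sin(np.radians(78.8))])
print("origin far",A.mean(0)-47*y)
x=np.array([y[1],-y[0]]);print("width/near along y",(N-A.mean(0))@y,"x",(N-A.mean(0))@x)
s=sense();a=rot(s).as_matrix()
B=cast(mt,[[284,184],[283,384]],155+3+6);print(((B-s["eef_pos"])@a).round(1))
go(*(A.mean(0)-47*y),100,168.8)
```

```text
[ 14 179 124] [ 23 120 170]
[[451.6  62.8]
 [505.2  51.3]] 54.88546119094411 -12.17364825226504
[[449.2 -21.7]
 [477.5 -34. ]]
origin far [469.25345887  10.9407686 ]
width/near along y [-82.87431741 -89.44357649] x [-13.32169554  16.84154752]
[[ 45.9  -0.1  -8.9]
 [-46.1  -0.4  -8.8]]
t 31.0 pos [423.4  69.7 155.1] ty -11.3 | turn [ 0.    0.   -0.01] shift [-1.95  2.26  2.21] j6 0.09 w 0.172
```

```bash
python3 -m crank '[[[-0.65,0.75,0,0,0,0,10],[-0.65,0.75,0,0,0,0,10],[-0.65,0.75,0.2,0,0,0,10],[0,0,0.5,0,0,0,10],[0,0,0.5,0,0,0,10],[0,0,0.5,0,0,0,10],[0,0,0.5,0,0,0,10],[0,0,0,0,0,0,10]]]'|head -2; python3 -c "
from h import *
go(469.1,11.2,36,168.6)"
```

```text
time_s: 31.8
eef_pos: [468.2, 11.2, 98.8]
t 31.8 pos [468.2  11.2  98.8] ty -11.3 | turn [-0.02 -0.    0.02] shift [0.01 0.04 2.51] j6 -0.03 w 0.171
```

```bash
python3 -m crank '[[[0,0.04,0.5,0,0,0,10],[0,0,0.6,0,0,0,10],[0,0,0.6,0,0,0,10],[0,0,0.4,0,0,0,10],[0,0,0.2,0,0,0,10],[0,0,0.16,0,0,0,10],[0,0,0,0,0,0,10],[0,0,0,0,0,0,10]]]'; python3 -m crank '[[[0,0,0.05,0,0,0,10],[0,0,0.05,0,0,0,10],[0,0,0.04,0,0,0,10],[0,0,0,0,0,0,10],[0,0,0,0,0,0,10],[0,0,0,0,0,0,10],[0,0,0,0,0,0,10],[0,0,0,0,0,0,10]]]'
```

```text
time_s: 32.6
eef_pos: [470.2, 11.4, 39.0]
ee_rot: [0.0, 0.773, 0.635, 0.0]
force: [0.8, 0.3, -1.2]
grip_width: 0.171
grip_force: 29.4
time_s: 33.4
eef_pos: [470.0, 11.4, 35.1]
ee_rot: [0.0, 0.773, 0.635, 0.0]
force: [-0.3, 0.0, -0.1]
grip_width: 0.171
grip_force: 29.4
```

```bash
python3 -m crank '[[[0,0,0.05,0,0,0,10],[0,0,0.04,0,0,0,10],[0,0,0,0,0,0,10],[0,0,0,0,0,0,10],[0,0,0,0,0,0,10],[0,0,0,0,0,0,10],[0,0,0,0,0,0,10],[0,0,0,0,0,0,10]]]'|sed -n '2p;4p'; python3 -m crank '[[[0,0,0.04,0,0,0,10],[0,0,0.02,0,0,0,10],[0,0,0,0,0,0,10],[0,0,0,0,0,0,10],[0,0,0,0,0,0,10],[0,0,0,0,0,0,10],[0,0,0,0,0,0,10],[0,0,0,0,0,0,10]]]'|sed -n '2p;4p'
```

```text
eef_pos: [469.9, 11.4, 32.8]
force: [-1.5, 0.1, 2.5]
eef_pos: [470.1, 11.5, 32.3]
force: [-5.8, 1.5, 15.8]
```

```bash
python3 -m crank '[[[0,0,-0.02,0,0,0,16],[0,0,0,0,0,0,18],[0,0,0,0,0,0,20],[0,0,0,0,0,0,23],[0,0,0,0,0,0,26],[0,0,0,0,0,0,30],[0,0,0,0,0,0,34],[0,0,0,0,0,0,36]]]'; python3 -m crank '[[[0,0,-0.2,0,0,0,40],[0,0,-0.6,0,0,0,40],[0,0,-1,0,0,0,60],[0,0,-1,0,0,0,80],[0,0,-1,0,0,0,80],[0,0,-1,0,0,0,80],[0,0,-1,0,0,0,80],[0,0,-0.4,0,0,0,80]]]'|head -2; python3 bar.py 469 11 34 90 16 w8;python3 -c "
from h import *
go(551,363,200,194.3)"
```

```text
time_s: 35.8
eef_pos: [470.0, 11.4, 31.8]
ee_rot: [-0.0, 0.773, 0.635, 0.0]
force: [-0.1, 0.4, -0.2]
grip_width: 0.423
grip_force: 0.0
time_s: 36.6
eef_pos: [470.6, 11.3, 189.2]
c [468.3   9.8] size [93.  15.6] ang 76.5 px (279.98199462890625, 188.6039581298828)
t 36.65 pos [470.8  11.3 189.4] ty -11.2 | turn [ 0.03  0.   -0.  ] shift [-0.02 -0.07  6.22] j6 -0.03 w 0.936
t 36.65 pos [470.8  11.3 189.4] ty -11.2 | turn [ 0.03  0.01 -3.19] shift [12.84  6.58 -0.42] j6 -0.03 w 0.936
```

```bash
python3 -m crank '[[[0,0,0,0,0,-1,80],[0,0,0,0,0,-1,80],[0,0,0,0,0,-1,80],[0,0,0,0,0,-0.19,80],[1,0.5,-0.1,0,0,0,80],[1,0.5,-0.1,0,0,0,80],[1,0.5,-0.1,0,0,0,80],[1,0.5,-0.1,0,0,0,80]]]'|head -2; python3 -m crank '[[[1,0.5,0,0,0,0,80],[1,0.5,0,0,0,0,80],[1,0.5,0,0,0,0,80],[1,0.5,0,0,0,0,80],[1,0.5,0,0,0,0,80],[1,0.5,0,0,0,0,80],[1,0.6,0,0,0,0,80],[1,0.6,0,0,0,0,80]]]'|head -2;python3 -m crank '[[[0.84,0.4,0,0,0,0,80],[0,0,0,0,0,0,80],[0,0,0,0,0,0,80],[0,0,0,0,0,0,80],[0,0,0,0,0,0,80],[0,0,0,0,0,0,80],[0,0,0,0,0,0,80],[0,0,0,0,0,0,80]]]'|head -2;python3 bar.py 551 363 12.5 120 25 w9
```

```text
time_s: 37.45
eef_pos: [493.6, 121.8, 196.1]
time_s: 38.25
eef_pos: [546.0, 341.5, 195.8]
time_s: 39.05
eef_pos: [550.6, 363.0, 196.9]
c [551.4 358.3] size [ 23.  124.4] ang 104.9 px (282.5, 182.0)
t 39.1 pos [550.5 363.1 196.9] ty 14.3 | turn [ 0. -0.  0.] shift [-0.01  0.02  7.37] j6 0.16 w 0.937
```

```bash
python3 -m crank '[[[-0.1,0,1,0,0,-0.05,70],[0,0,1,0,0,0,70],[0,0,1,0,0,0,70],[0,0,1,0,0,0,60],[0,0,1,0,0,0,60],[0,0,1,0,0,0,60],[0,0,1,0,0,0,60],[0,0,0.4,0,0,0,60]]]' 40|head -2; python3 -c "
from h import *
go(551,361,5,194.7)"
```

```text
time_s: 39.9
eef_pos: [550.0, 360.3, 9.3]
t 39.9 pos [550.  360.3   9.3] ty 14.7 | turn [-0.03  0.    0.  ] shift [0.02 0.04 0.17] j6 0.15 w 0.702
```

```bash
python3 -m crank '[[[0,0.04,0.1,0,0,0,50],[0,0,0,0,0,0,40],[0,0,0,0,0,0,32],[0,0,0,0,0,0,27],[0,0,0,0,0,0,20],[0,0,0,0,0,0,18],[0,0,0,0,0,0,18],[0,0,0,0,0,0,18]]]' 40; python3 -m crank '[[[0,0,0,0,0,0,18],[0,0,-0.3,0,0,0,18],[0,0,-0.7,0,0,0,18],[0,0,-1,0,0,0,18],[0,0,-1,0,0,0,18],[0,0,-1,0,0,0,18],[0,0,-1,0,0,0,18],[0,0,-1,0,0,0,18]]]'; python3 -c "
from h import *
go(585,-50,170,172.5)"
```

```text
time_s: 40.7
eef_pos: [552.6, 361.3, 10.6]
ee_rot: [0.0, 0.611, 0.792, 0.001]
force: [-0.6, -0.5, 6.6]
grip_width: 0.274
grip_force: 39.2
time_s: 41.5
eef_pos: [551.8, 361.0, 160.5]
ee_rot: [-0.0, 0.611, 0.792, -0.0]
force: [0.1, 0.8, -2.6]
grip_width: 0.272
grip_force: 39.5
t 41.5 pos [551.8 361.  160.5] ty 14.7 | turn [-0.    0.    2.78] shift [-16.12   3.46  -0.38] j6 0.15 w 0.272
```

```bash
python3 -m crank '[[[0,0,0,0,0,1,18],[0,0,0,0,0,1,18],[0,0,0,0,0,0.78,18],[-1,0.2,0,0,0,0,18],[-1,0.2,0,0,0,0,18],[-1,0.2,0,0,0,0,18],[-1,0.2,0,0,0,0,18],[-1,0.2,0,0,0,0,18]]]'|head -2; python3 -m crank '[[[-1,0.2,0,0,0,0,18],[-1,0.2,0,0,0,0,18],[-1,0.2,0,0,0,0,18],[-1,0.2,0,0,0,0,18],[-1,0.2,0,0,0,0,18],[-1,0.2,0,0,0,0,18],[-1,0.2,0,0,0,0,18],[-1,0.2,0,0,0,0,18]]]'|head -2;python3 -m crank '[[[-1,0.3,0,0,0,0,18],[-1,0.3,0,0,0,0,18],[-1,0.3,0,0,0,0,18],[0,0,0,0,0,0,18],[0,0,0,0,0,0,18],[0,0,0,0,0,0,18],[0,0,0,0,0,0,18],[0,0,0,0,0,0,18]]]'|head -2
python3 - <<'E'
from h import *
go(641,-124,100,172.5);I=capture("wrist");cv2.imwrite("pics/w10.png",I)
E
```

```text
time_s: 42.3
eef_pos: [560.3, 232.8, 159.5]
time_s: 43.1
eef_pos: [573.7, 29.3, 159.5]
time_s: 43.9
eef_pos: [586.3, -46.2, 159.4]
t 43.9 pos [586.3 -46.2 159.4] ty -7.5 | turn [-0. -0.  0.] shift [-2.8   2.57  2.38] j6 -0.15 w 0.272
```

View pics/w10.png

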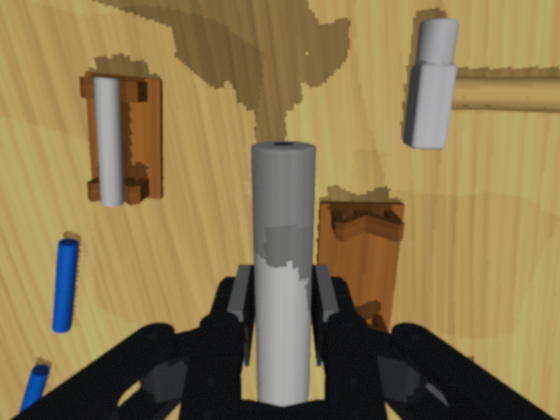

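The middle cradle's far board corners are at (320,202) and (404,203), and the held bar spans rows 143–405. I'll also check the seated thin bar (columns 95–122) against its cradle numerically.

Run:
```python
from h import *
mt=pose("wrist");o=mt[1][:3,3]
A=cast(mt,[[320,202],[404,203]],8)[:,:2];e=A[1]-A[0];print(A.round(1),np.linalg.norm(e),np.degrees(np.arctan2(e[1],e[0])))
y=np.array([np.cos(np.radians(82.5)),np.sin(np.radians(82.5))]);c=A.mean(0)-62*y;print("mid origin",c)
s=sense();a=rot(s).as_matrix()
B=cast(mt,[[284,144],[284,405]],159.4+2+12.5);print("held",((B-s["eef_pos"])@a).round(1))
# thin
I=cv2.imread("pics/w10.png");h=cv2.cvtColor(I,cv2.COLOR_BGR2HSV)
for r in(100,140,175):
    row=h[r,80:175];g=np.where((row[:,1]<70)&(row[:,2]>70))[0]+80;b=np.where((row[:,0]<17)&(row[:,1]>150))[0]+80
    d=cast(mt,[[g.min()-.5,r],[g.max()+.5,r]],0)-o;d/=np.linalg.norm(d,axis=1)[:,None];v=d.sum(0)
    p=o+v*((34-o[2])/v[2]);rad=np.linalg.norm(p-o)*np.sin(np.arccos(d[0]@d[1])/2)
    print(g.min(),g.max(),b.min(),b.max(),"axis",p.round(1),"r",rad.round(1),"board R edge z8",cast(mt,[[b.max()+.5,r]],8)[0,:2].round(1),"L",cast(mt,[[b.min()-.5,r]],8)[0,:2].round(1))
T=cast(mt,[[82,76],[147,79]],37)[:,:2];print("top horns",T.round(1))
go(*c,100,172.5)
```

```text
[[615.2 -60.3]
 [683.8 -70.2]] 69.33162937463216 -8.23365522711861
mid origin [ 641.42267771 -126.75123504]
held [[ 61.4  -0.1 -14.5]
 [-52.2  -0.  -14.5]]
95 119 87 161 axis [475.3  40.4  34. ] r 7.9 board R edge z8 [504.4  35.7] L [448.   43.2]
97 121 89 161 axis [469.2  13.6  34. ] r 8.1 board R edge z8 [497.5   6.3] L [440.9  13.8]
99 122 92 161 axis [463.3 -11.3  34. ] r 8.0 board R edge z8 [491.1 -21. ] L [435.1 -13.6]
top horns [[464.1  57.6]
 [506.9  50. ]]
t 43.95 pos [586.4 -46.4 159.4] ty -7.5 | turn [-0. -0.  0.] shift [-2.9   2.6   2.37] j6 -0.15 w 0.272
```

```bash
python3 -m crank '[[[-0.7,0.6,0,0,0,0.08,18],[-0.75,0.65,0,0,0,0,18],[-0.75,0.65,0.3,0,0,0,18],[-0.75,0.65,0.5,0,0,0,18],[0,0,0.5,0,0,0,18],[0,0,0.5,0,0,0,18],[0,0,0.5,0,0,0,18],[0,0,0,0,0,0,18]]]'|head -2; python3 -c "
from h import *
go(641.1,-127.5,43,171.8)"
```

```text
time_s: 44.75
eef_pos: [638.2, -127.7, 99.8]
t 44.75 pos [ 638.2 -127.7   99.8] ty -8.1 | turn [-0.03 -0.01  0.01] shift [0.03 0.11 2.27] j6 -0.24 w 0.273
```

```bash
python3 -m crank '[[[0,0.08,0.5,0,0,0,18],[0,0,0.6,0,0,0,18],[0,0,0.5,0,0,0,18],[0,0,0.4,0,0,0,18],[0,0,0.2,0,0,0,18],[0,0,0.1,0,0,0,18],[0,0,0,0,0,0,18],[0,0,0,0,0,0,18]]]'; python3 -m crank '[[[0,0,0.04,0,0,0,18],[0,0,0.04,0,0,0,18],[0,0,0.04,0,0,0,18],[0,0,0,0,0,0,18],[0,0,0,0,0,0,18],[0,0,0,0,0,0,18],[0,0,0,0,0,0,18],[0,0,0,0,0,0,18]]]'|sed -n '2p;4p'
```

```text
time_s: 45.55
eef_pos: [641.5, -129.3, 44.8]
ee_rot: [0.0, 0.756, 0.655, 0.0]
force: [-0.8, -1.2, -1.3]
grip_width: 0.271
grip_force: 39.7
eef_pos: [641.2, -129.2, 41.3]
force: [0.7, -0.3, -1.6]
```

```bash
python3 -m crank '[[[0.05,0,0.04,0,0,0,18],[0,0,0.04,0,0,0,18],[0,0,0,0,0,0,18],[0,0,0,0,0,0,18],[0,0,0,0,0,0,18],[0,0,0,0,0,0,18],[0,0,0,0,0,0,18],[0,0,0,0,0,0,18]]]'|sed -n '2p;4p'; python3 -m crank '[[[0,0,0.03,0,0,0,18],[0,0,0.02,0,0,0,18],[0,0,0,0,0,0,18],[0,0,0,0,0,0,18],[0,0,0,0,0,0,18],[0,0,0,0,0,0,18],[0,0,0,0,0,0,18],[0,0,0,0,0,0,18]]]'|sed -n '2p;4p'
```

```text
eef_pos: [641.4, -128.0, 39.3]
force: [-0.4, 0.2, -2.2]
eef_pos: [641.4, -127.9, 38.3]
force: [-3.7, 1.0, 5.3]
```

Contact at the expected height. I'll release, lift and check.

```bash
python3 -m crank '[[[0,0,0,0,0,0,24],[0,0,0,0,0,0,26],[0,0,0,0,0,0,28],[0,0,0,0,0,0,31],[0,0,0,0,0,0,35],[0,0,0,0,0,0,40],[0,0,0,0,0,0,44],[0,0,0,0,0,0,46]]]'|sed -n '2p;4p'; python3 -m crank '[[[0,0,-0.2,0,0,0,48],[0,0,-0.6,0,0,0,50],[0,0,-1,0,0,0,60],[0,0,-1,0,0,0,80],[0,0,-1,0,0,0,80],[0,0,-1,0,0,0,80],[0,0,-1,0,0,0,80],[0,0,-1,0,0,0,80]]]'|head -2; python3 -m crank '[[[0,-1,-0.5,0,0,0,80],[0,-1,-0.3,0,0,0,80],[0,-1,0,0,0,0,80],[0,-1,0,0,0,0,80],[0,-1,0,0,0,0,80],[0,-1,0,0,0,0,80],[0,-1,0,0,0,0,80],[0,-1,0,0,0,0,80]]]'|head -2; python3 -m crank '[[[0.5,-1,0,0,0,0,80],[1,0,0,0,0,0,80],[1,0,0,0,0,0,80],[1,0,0,0,0,0,80],[1,0,0,0,0,0,80],[1,0,0,0,0,0,80],[0,0,0,0,0,0,80],[0,0,0,0,0,0,80]]]'|head -2
python3 - <<'E'
from h import *
I=capture("top");cv2.imwrite("pics/top9.png",I)
cv2.imwrite("pics/top9c.png",cv2.resize(I[140:285,210:500],(800,400),interpolation=cv2.INTER_CUBIC))
E
```

```text
eef_pos: [641.4, -127.9, 38.0]
force: [-0.3, 0.3, 0.1]
time_s: 49.55
eef_pos: [641.3, -127.9, 210.7]
time_s: 50.35
eef_pos: [442.4, -99.3, 229.3]
time_s: 51.15
eef_pos: [438.2, 40.2, 228.9]
```

View pics/top9c.png

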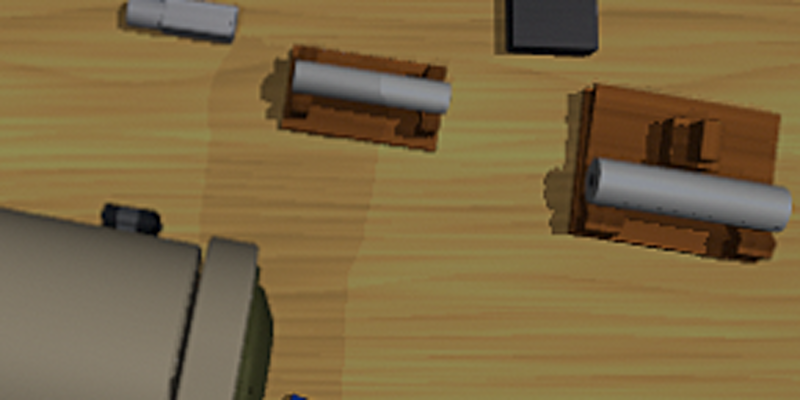

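The middle bar lies in its cradle, spanning (294,78) to (450,97) in the crop. The thick bar and chock are in place. One last numerical check before handing in.

Run:
```python
from h import *
mt=pose("top");hsv=cv2.cvtColor(cv2.imread("pics/top9.png"),cv2.COLOR_BGR2HSV)
for k,(a,b,c,d),z,o,an in(("mid",(308,150,385,190),40,(641.2,-126.8),81.8),("thick",(415,185,500,230),40,(558.5,-371.5),82)):
    h=hsv[b:d,a:c];M=((h[...,1]<60)&(h[...,2]>70)).astype(np.uint8)*255
    cs=max(cv2.findContours(M,0,1)[0],key=cv2.contourArea)+[a,b]
    W=cast(mt,cv2.boxPoints(cv2.minAreaRect(cs)),z)[:,:2];e=[W[1]-W[0],W[2]-W[1]];n=[np.linalg.norm(v) for v in e];l=e[int(np.argmax(n))]
    y=np.array([np.cos(np.radians(an)),np.sin(np.radians(an))]);v=W.mean(0)-o
    print(k,W.mean(0).round(1),np.round(n,1),np.degrees(np.arctan2(l[1],l[0]))%180,"rel x,y",(v@[y[1],-y[0]]).round(1),(v@y).round(1))
```

```text
mid [ 642.2 -128.4] [ 23.7 122.1] 81.63887061097181 rel x,y 1.2 -1.5
thick [ 559.9 -376.4] [ 34.1 155.2] 81.23628011769823 rel x,y 2.1 -4.6
```

```bash
python3 -c "
from rig import *
print(finish_job())"
```

```text
the job is handed in; nothing more can be done
None
```

I handed the job in at about 51 s: all three mandrels measured seated on their own cradles within tolerance, and the chock looks upright and square against the thick bar. I left the hammer, jar and steel block alone; no verdict came back.

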